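# Seat the caravan riders

## Task

Finish the carved caravan: pick out the four painted seated riders and seat each one upright in the saddle of the camel whose saddle is the colour of his robe, squarely and facing the way the camel's head points. Leave the bare unpainted rider and the standing herder where they are, leave the camels standing in their places, and knock no figure over.

Things in the scene. Friction and masses are not known exactly. Their poses are not given: they have to be found in the camera images.
- rider_red: Cross-legged rider, red robe and turban, cream lap cloth in front, ~60 g. Base (crossed legs) 38 mm front-back x 34 wide, 16 high; then a torso block 28 mm wide (along y), 24 deep, up to 48 mm; head on top, 67 mm tall in all. Origin: on the underside at the knees, on the midline 16 mm AHEAD of the base's centre, 21 mm ahead of the torso's centre. x points the way he faces, y to his left, z up.
- rider_yellow: Cross-legged rider, yellow robe and turban, cream lap cloth in front, ~60 g. Base (crossed legs) 38 mm front-back x 34 wide, 16 high; then a torso block 28 mm wide (along y), 24 deep, up to 48 mm; head on top, 67 mm tall in all. Origin: on the underside at the knees, on the midline 16 mm AHEAD of the base's centre, 21 mm ahead of the torso's centre. x points the way he faces, y to his left, z up.
- rider_blue: Cross-legged rider, blue robe and turban, cream lap cloth in front, ~60 g. Base (crossed legs) 38 mm front-back x 34 wide, 16 high; then a torso block 28 mm wide (along y), 24 deep, up to 48 mm; head on top, 67 mm tall in all. Origin: on the underside at the knees, on the midline 16 mm AHEAD of the base's centre, 21 mm ahead of the torso's centre. x points the way he faces, y to his left, z up.
- rider_green: Cross-legged rider, green robe and turban, cream lap cloth in front, ~60 g. Base (crossed legs) 38 mm front-back x 34 wide, 16 high; then a torso block 28 mm wide (along y), 24 deep, up to 48 mm; head on top, 67 mm tall in all. Origin: on the underside at the knees, on the midline 16 mm AHEAD of the base's centre, 21 mm ahead of the torso's centre. x points the way he faces, y to his left, z up.
- camel_red: Wooden camel on a loose pale plinth 155x62x10 mm; red saddle, 145 mm tall, about 0.45 kg. Flat red seat 86 mm above the underside, 53 (x) x 48 mm inside pommel (12 high, knob 27), cantle 15, side rails 5. Neck 67 mm, head to 115 mm ahead of seat centre. Origin: plinth underside, 16 mm AHEAD of seat centre; a well seated rider's origin is 86 mm above it. x to the head, y left, z up.
- camel_yellow: Wooden camel on a loose pale plinth 155x62x10 mm; yellow saddle, 145 mm tall, about 0.45 kg. Flat yellow seat 86 mm above the underside, 53 (x) x 48 mm inside pommel (12 high, knob 27), cantle 15, side rails 5. Neck 67 mm, head to 115 mm ahead of seat centre. Origin: plinth underside, 16 mm AHEAD of seat centre; a well seated rider's origin is 86 mm above it. x to the head, y left, z up.
- camel_blue: Wooden camel on a loose pale plinth 155x62x10 mm; blue saddle, 145 mm tall, about 0.45 kg. Flat blue seat 86 mm above the underside, 53 (x) x 48 mm inside pommel (12 high, knob 27), cantle 15, side rails 5. Neck 67 mm, head to 115 mm ahead of seat centre. Origin: plinth underside, 16 mm AHEAD of seat centre; a well seated rider's origin is 86 mm above it. x to the head, y left, z up.
- camel_green: Wooden camel on a loose pale plinth 155x62x10 mm; green saddle, 145 mm tall, about 0.45 kg. Flat green seat 86 mm above the underside, 53 (x) x 48 mm inside pommel (12 high, knob 27), cantle 15, side rails 5. Neck 67 mm, head to 115 mm ahead of seat centre. Origin: plinth underside, 16 mm AHEAD of seat centre; a well seated rider's origin is 86 mm above it. x to the head, y left, z up.
- rider_bare: A seated rider of the same shape and size as the others (67 mm tall), but all bare pale wood, not painted yet: he has no camel and stays where he is. Origin and axes as for the painted riders.
- herder: A standing herder in a red robe with a pale straw hat and a thin staff: round, 34 mm across at the foot, hat 40 mm across, 90 mm tall; not a rider, stays where it is. Origin: centre of the underside, z up.
Things that resemble listed ones, but are neither listed nor needed, are in the scene too. Of the things that look like the rider_blue, the largest one is meant.

How it is judged:
By the outcome, as a careful person would: the job done as asked, in the order asked, and still so for the second after the job is handed in, with the robot touching nothing.
It also fails if it takes over 120 s, if anything falls off the work surface, if the arm or the gripper's body presses on something with over 40 N, if the wrist force passes 120 N, or if a joint passes its speed limit or range.

## Robot

A 7-joint arm with a two-finger parallel gripper is mounted at the origin on the work surface. World frame = base frame: x ahead of the robot, y to its left, z up, the work surface at z = 0. Lengths are in m, angles in rad, forces in N, time in s.
With the tool pointing down it reaches from about 0.35 to 0.9 m from the base axis. Payload 19.9 kg.
Tool frame: the origin (TCP) lies on the centre line of the jaws, within the pads' length; the fingertips stand 17 mm ahead of it and the grasp point (between the pads) lies 2 mm behind it (tips_ahead is the distance from the TCP to the fingertips, in m); z points along the fingers, y is the line along which they close (so a half turn about z gives the same grasp; the last joint's range is limited). The gripper opens to 85 mm and grips with 20 to 120 N. Pads are 22 mm wide; open, the fingers measure 114 mm over their backs; the gripper's body (76 mm by 85 mm) begins 54 mm behind the grasp point. The pads swing forward as they close: fully open they stand 13 mm farther back than shut.
Start: joints at [1.208, 0.417, -0.01, 1.614, 0.005, 1.111, -0.053], TCP at [0.198, -0.593, 0.248] pointing down, gripper open.
Joint ranges: [-2.81, 2.81], [-0.39, 2.02], [-1.27, 1.25], [0.06, 2.57], [-1.19, 4.33], [0.19, 2], [-2.82, 2.82]. Speed limits (rad/s): [1.89, 1.89, 2.39, 2.39, 3.01, 3.01, 3.01].

## Interface

Orientations are given as a rotation vector (axis times angle).
In Python, from cell import * gives the robot as it stands.
- The arm moves only by the tool carry_out, never from a script. Its argument "deltas" is a list of rows, each a list of 7 numbers: the shift along the world's x, y, z in m, then the turn, a rotation vector about the world's x, y, z in units of 5 degrees (1.0 is 5 degrees), then the opening, from 0 (shut) to 1 (fully open). A call has 1 to 12 rows; each row is the pose to reach, as a shift and turn from the pose commanded when the call began; what a row does not reach only later rows make up. A row lasts 1/10 s, in which the tool goes at most 50 mm and 8.59 degrees, less where a joint would pass 70% of its speed; a pose out of reach is approached as far as the arm can. A call with a gripper value outside its range is refused whole. The fingers move at their own pace and stop on an object; "grip_force" is the grip in N (left out, the last holds). Time passes only in rows, so rows that repeat a pose let the fingers close. It gives the time, the measured TCP pose, the force, the opening and the grip force at its end, in the units of the state.
- get_state(): the state, without advancing time (a new reading comes with each control period).
- camera(name): name is "scene" or "top" or "wrist"; returns a dict with "color" (400x640x3 uint8, red, green, blue), "depth" (400x640 float32, m along the optical axis (not along the pixel's ray), 0 where there is no reading), "fovy" (degrees; the focal length in pixels is half the picture's height over the tangent of half this angle, whatever the lens; pixels are square), "cx", "cy" (the principal point, pixels), "origin" and "orientation" of the camera in the world. Camera axes: x right, y down, z forward; pixel columns grow to the right and rows downward; lengths in m; the calibration is good to about 2 mm. A picture is of the moment at which its call begins.
- job_done(): hands the job in; it is judged then, once.
Trained networks look in the newest picture that a camera, given by its name, has taken for a name from the list of things; names that differ only in an ending like _2 or _b are one class to them, and where a whole thing is asked for, a point or a joint stands for the part that bears it (a point fixed in the world has none). Each returns a list of dicts, best first, with "p" (0 to 1); they miss things now and then, are a little off and sometimes report something else, mostly with a low value. They report only what shows in the picture. A call takes as long as a camera call. They do not tell look-alikes from the thing itself.
- regions_of(query, camera): "mask" (400x640 bool, what is visible of it) and "uv" ([column, row] in pixels, amid what is visible of it).
The state is a dict: "clock": time; "q": joint angles; "dq": joint speeds; "joint_efforts": joint torques, N m; "eef_pos": TCP position; "eef_rot": TCP orientation; "contact_force": force on the tool from outside, world axes, zero at the start; "wrist_torque": the same for the moment, N m; "finger_gap": finger opening in m; "grasp_force": force on a finger pad.
Only numpy, scipy, OpenCV 4.12 (cv2) and the standard library are available. Lean on these libraries where they do the work, as an engineer would, in place of code of your own. Each camera call takes 0.05 s, during which the arm holds its last target. There are 200 camera calls.

## Working session

There is one attempt and no reset: what is moved stays moved. The work goes in short steps, Python scripts to look and compute and a tool call to move; the robot and the scene stay as the last step left them, time stands still between calls to the robot, and variables do not carry over. Pictures are saved under pics/ and viewed, at most 14 in all, crops included, and the job is handed in when it is done.

Besides the shell and the picture viewer there is one more tool, called after "Request:" as name(argument=value, ...), one argument or row to a line, values as JSON. carry_out: Moves the arm, as the interface text tells. Its arguments: {"type":"object","properties":{"deltas":{"type":"array","items":{"type":"array","items":{"type":"number"}}},"grip_force":{"type":"number"}},"required":["deltas"]}

```bash
mkdir -p pics; ls
cat > h.py <<'E'
from cell import *
import numpy as np, cv2
from scipy.spatial.transform import Rotation as R
def rot(o):
    o=np.array(o,float)
    return o if o.shape==(3,3) else (R.from_rotvec(o).as_matrix() if o.size==3 else R.from_quat(o).as_matrix())
def cloud(c):
    d=c["depth"];h,w=d.shape;f=h/2/np.tan(np.radians(c["fovy"])/2)
    u,v=np.meshgrid(np.arange(w),np.arange(h))
    P=np.stack([(u-c["cx"])*d/f,(v-c["cy"])*d/f,d],-1)
    P=P@rot(c["orientation"]).T+np.array(c["origin"]); P[d==0]=np.nan
    return P
def save(c,n,crop=None,s=1):
    im=c["color"][:,:,::-1]
    if crop: x0,y0,x1,y1=crop; im=im[y0:y1,x0:x1]
    cv2.imwrite("pics/"+n,cv2.resize(im,None,fx=s,fy=s,interpolation=cv2.INTER_CUBIC))
E
python3 - <<'E'
from h import *
s=get_state(); print(s["clock"],s["eef_pos"],s["eef_rot"],s["finger_gap"])
for n in ["top","scene"]:
    c=camera(n); save(c,n+"1.png",None,1.25); np.save(n+".npy",c,allow_pickle=True)
    print(n,c["fovy"],c["cx"],c["cy"],c["origin"],c["orientation"])
E
```

```text
pics
0.0 [ 0.19754884 -0.59260186  0.24763825] [-3.09979830e+00 -5.03101775e-01  4.61590796e-04] 0.0853720745332399
top 56.776017356668845 316.3461987900358 198.5328019065157 [0.45336034 0.00970107 0.98269827] [-2.24699218  2.18896066 -0.04267798]
scene 55.8341584654636 321.68020648102276 201.23060271578436 [0.85934312 0.24528525 0.67942298] [-1.37306823 -2.38151084  0.75706564]
```

View pics/top1.png

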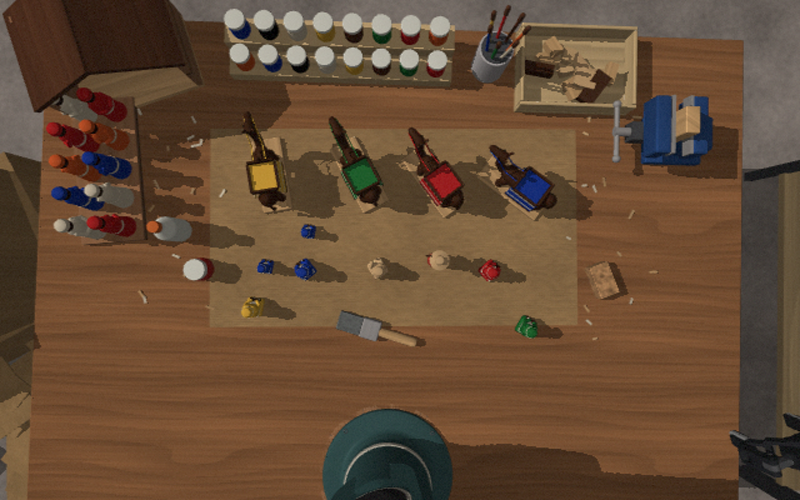

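View pics/scene1.png

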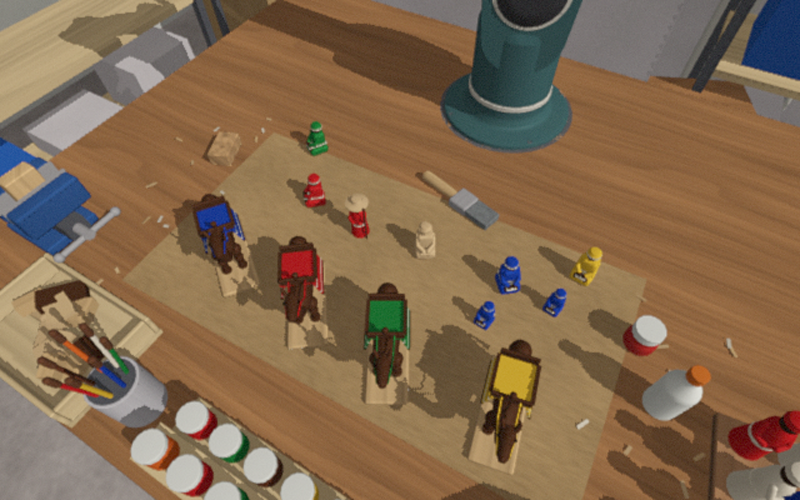

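The top view (1.25×) shows the camels' saddles at yellow (263,177), green (362,180), red (440,185) and blue (530,190), with heads up-image (+x).

What could be taken for each rider:
- **Blue:** (305,268) is the largest; (265,267) and (308,231) are small look-alikes.
- **Red:** rider at (490,270); the herder at (438,260) also wears red.
- **Yellow:** (252,308).
- **Green:** (527,326).
- **Bare:** (376,268), which stays where it is.

Next I'll measure these and check them in a close crop.

```bash
cat > m1.py <<'E'
from h import *
T=np.load("top.npy",allow_pickle=True).item(); S=np.load("scene.npy",allow_pickle=True).item()
PT,PS=cloud(T),cloud(S)
def hues(c):
    h=cv2.cvtColor(c["color"],cv2.COLOR_RGB2HSV); H,s,v=h[...,0].astype(int),h[...,1],h[...,2]
    ok=(s>130)&(v>50)
    return {"red":ok&((H<7)|(H>172)),"yellow":ok&(H>20)&(H<33)&(v>90),"blue":ok&(H>105)&(H<130),"green":ok&(H>50)&(H<85)}
print("table z",np.nanmedian(PT[300:330,200:400,2]),np.nanmedian(PS[120:140,250:300,2]))
for nm,P,c in(("top",PT,T),("scene",PS,S)):
  for col,m in hues(c).items():
    m=m&(P[...,0]>.2)&(P[...,0]<.75)&(abs(P[...,1])<.36)&(P[...,2]>.008)
    n,l,st,ce=cv2.connectedComponentsWithStats(m.astype(np.uint8))
    for i in range(1,n):
        if st[i,4]<25: continue
        q=P[l==i]; z=q[:,2]
        seat=abs(z-.086)<.006
        out=[nm,col,st[i,4],ce[i].round(),np.nanmean(q,0).round(3),"zmax",z.max().round(3)]
        if seat.sum()>100:
            r=cv2.minAreaRect((q[seat][:,:2]*1000).astype(np.float32)); out+=["SEAT",np.round(r[0],1),np.round(r[1],1),round(r[2],1)]
        print(*out)
for n,P in(("camel_red","top"),("rider_blue","top"),("rider_red","top"),("rider_green","top"),("rider_yellow","top")):pass
a=cv2.resize(S["color"][85:270,230:500,::-1],None,fx=2.9,fy=2.9,interpolation=cv2.INTER_CUBIC)
cv2.imwrite("pics/crop1.png",a)
E
python3 m1.py
```

```text
table z -0.001342783509699852 -0.00018129952264178684
top red 50 [336. 124.] [ 0.653 -0.046  0.098] zmax 0.129
top red 537 [353. 146.] [ 0.604 -0.09   0.081] zmax 0.101 SEAT [606.1 -91.8] [54.2 53.8] 37.7
top red 182 [392. 216.] [ 0.435 -0.198  0.041] zmax 0.068
top blue 391 [426. 149.] [ 0.602 -0.269  0.085] zmax 0.092 SEAT [ 601.4 -268.7] [51.2 47.9] 54.8
top blue 63 [415. 159.] [ 0.579 -0.249  0.06 ] zmax 0.068
top blue 76 [246. 185.] [0.505 0.175 0.034] zmax 0.053
top blue 147 [243. 215.] [0.428 0.178 0.042] zmax 0.068
top blue 83 [212. 213.] [0.43  0.261 0.033] zmax 0.052
top green 387 [288. 140.] [0.615 0.067 0.085] zmax 0.09 SEAT [615.2  67.4] [50.1 46.4] 29.8
top green 81 [418. 260.] [ 0.324 -0.272  0.029] zmax 0.048
top green 51 [425. 266.] [ 0.314 -0.28   0.064] zmax 0.068
scene red 51 [251. 142.] [ 0.432 -0.197  0.064] zmax 0.067
scene red 212 [251. 155.] [ 0.441 -0.196  0.029] zmax 0.051
scene red 227 [287. 178.] [ 0.462 -0.083  0.038] zmax 0.079
scene red 540 [237. 211.] [ 0.603 -0.096  0.086] zmax 0.112 SEAT [603.  -94.9] [48.5 50. ] 38.4
scene red 108 [255. 219.] [ 0.5
[... 618 characters left out ...]
] [43.9 47.8] 53.3
scene blue 71 [185. 184.] [ 0.603 -0.229  0.083] zmax 0.128
scene blue 63 [409. 209.] [0.424 0.181 0.065] zmax 0.068
scene blue 259 [406. 223.] [0.434 0.184 0.032] zmax 0.05
scene blue 35 [448. 234.] [0.428 0.266 0.048] zmax 0.051
scene blue 136 [444. 243.] [0.436 0.266 0.026] zmax 0.041
scene blue 40 [391. 244.] [0.503 0.18  0.049] zmax 0.052
scene blue 129 [388. 253.] [0.511 0.181 0.025] zmax 0.04
scene green 32 [252. 100.] [ 0.316 -0.278  0.065] zmax 0.068
scene green 110 [253. 110.] [ 0.323 -0.276  0.038] zmax 0.049
scene green 50 [255. 119.] [ 0.326 -0.27   0.013] zmax 0.019
scene green 636 [309. 252.] [0.61  0.066 0.086] zmax 0.108 SEAT [610.7  65.7] [46.8 47.5] 30.6
```

View pics/crop1.png

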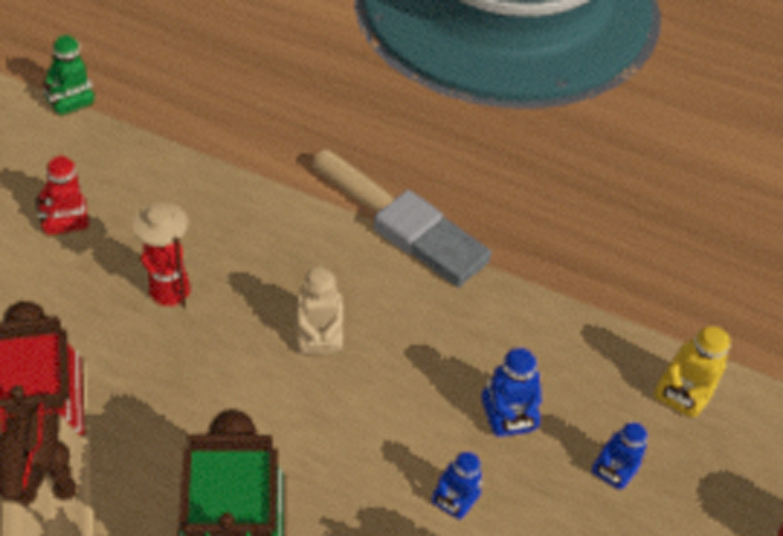

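The crop confirms the choice: big blue at crop (513,392) beside two smaller blues, plus yellow (695,372), red (62,197) and green (68,77), all upright with lap cloths showing. Herder (163,255) and bare rider (320,312) stay. Next I'll fit yaw with a box model.

```bash
cat >> h.py <<'E'
from scipy.optimize import minimize
def sdbox(p,c,h):
    q=abs(p-c)-h
    return np.linalg.norm(np.maximum(q,0),axis=1)+np.minimum(q.max(1),0)
RB=[((-16,0,8),(19,17,8)),((-21,0,32),(12,14,16)),((-21,0,57.5),(8.5,8.5,9.5))]
# pose = origin x,y mm, yaw
def fit(P,boxes,x0,yaws,cen=0,step=5):
    "P Nx3 mm; cen = x offset of the pivot in model"
    def cost(v):
        c,s=np.cos(v[2]),np.sin(v[2]); d=P-[v[0],v[1],0]
        L=np.c_[d[:,0]*c+d[:,1]*s+cen,-d[:,0]*s+d[:,1]*c,d[:,2]]
        sd=np.min([sdbox(L,np.array(a,float),np.array(b,float)) for a,b in boxes],0)
        return np.mean(np.minimum(abs(sd),6)**1.5)
    o=[]
    for y in yaws:
        r=minimize(cost,[x0[0],x0[1],y],method="Nelder-Mead",options=dict(initial_simplex=[[x0[0],x0[1],y],[x0[0]+step,x0[1],y],[x0[0],x0[1]+step,y],[x0[0],x0[1],y+.3]]))
        o.append((r.fun,*r.x[:2],np.degrees(r.x[2])%360))
    return sorted(o)
E
cat > m2.py <<'E'
from h import *
PT=cloud(np.load("top.npy",allow_pickle=True).item())*1000; PS=cloud(np.load("scene.npy",allow_pickle=True).item())*1000
S=np.load("scene.npy",allow_pickle=True).item(); T=np.load("top.npy",allow_pickle=True).item()
cen={"red":(433,-198),"yellow":(346,286),"blue":(428,180),"green":(317,-278)}
seat={"red":(604.5,-93.4,38),"yellow":(603,256,12),"blue":(599.5,-270.5,54),"green":(613,66.5,30)}
for k,c in cen.items():
    for nm,Ps in(("top",[PT]),("scn",[PS]),("both",[PT,PS])):
        Q=np.concatenate([P[(np.hypot(P[...,0]-c[0],P[...,1]-c[1])<38)&(P[...,2]>5)&(P[...,2]<75)] for P in Ps])
        f=fit(Q,RB,c,np.radians(np.arange(0,360,45)),cen=-21)
        print(k,nm,len(Q),[tuple(np.round(x,2)) for x in f[::3][:2]])
    for P,I in((PS,S),(PT,T)):
        m=(np.hypot(P[...,0]-c[0],P[...,1]-c[1])<32)&(P[...,2]>8)&(P[...,2]<30)
        hsv=cv2.cvtColor(I["color"],cv2.COLOR_RGB2HSV); m&=(hsv[...,1]<90)&(hsv[...,2]>110)
        q=P[m]-[*c,0]
        if len(q): w=q.mean(0); print("   cloth",len(q),w.round(1),np.degrees(np.arctan2(w[1],w[0])).round())
# camels: plinth (z 0..10) & seat; frame about seat centre
for k,(x,y,a) in seat.items():
    C=[((16,0,5),(77.5,31,5)),((0,0,80),(26.5,24,6))]
    for nm,P in(("top",PT),("scn",PS)):
        d=P[...,:2]-[x,y]; t=np.radians(a); L=np.stack([d[...,0]*np.cos(t)+d[...,1]*np.sin(t),-d[...,0]*np.sin(t)+d[...,1]*np.cos(t)],-1)
        s=(abs(L[...,0])<26)&(abs(L[...,1])<23)&(abs(P[...,2]-86)<5)
        pl=(abs(L[...,0]-16)<90)&(abs(L[...,1])<45)&(P[...,2]>6)&(P[...,2]<14)
        rim=(abs(L[...,0])<45)&(abs(L[...,1])<32)&(P[...,2]>88.5)&(P[...,2]<104)
        for n2,m in(("plinth",pl),("seat",s)):
            r=cv2.minAreaRect(P[m][:,:2].astype(np.float32)); print(k,nm,n2,m.sum(),np.round(r[0],1),np.round(r[1],1),round(r[2],1))
E
python3 m2.py
```

```text
red top 204 [(np.float64(2.85), np.float64(432.04), np.float64(-201.71), np.float64(314.92)), (np.float64(2.89), np.float64(434.39), np.float64(-202.52), np.float64(222.73))]
red scn 352 [(np.float64(2.48), np.float64(434.78), np.float64(-201.49), np.float64(224.32)), (np.float64(2.5), np.float64(431.65), np.float64(-201.21), np.float64(314.27))]
red both 556 [(np.float64(2.64), np.float64(431.87), np.float64(-201.49), np.float64(314.7)), (np.float64(2.66), np.float64(434.78), np.float64(-201.74), np.float64(224.76))]
   cloth 16 [ 7.9  1.7 21.2] 12.0
   cloth 2 [-10.2   4.7  22.7] 155.0
yellow top 245 [(np.float64(3.1), np.float64(341.86), np.float64(286.63), np.float64(348.4)), (np.float64(3.72), np.float64(343.78), np.float64(284.84), np.float64(83.82))]
yellow scn 486 [(np.float64(2.89), np.float64(341.17), np.float64(287.09), np.float64(352.24)), (np.float64(4.39), np.float64(347.21), np.float64(285.88), np.float64(80.07))]
yellow both 731 [(np.float64(2.99), np.float64(341.38), np.float64(286.92), np.float64(349.69)), (np.float64(4.32), np.float64(346.53), np.float64(285.15), n
[... 1396 characters left out ...]
.9] [153.   61.3] 37.6
red scn seat 503 [603.  -94.6] [47.8 46. ] 38.0
yellow top plinth 387 [623.9 258.6] [154.4  62.4] 11.8
yellow top seat 363 [605.4 256.5] [47.  45.6] 12.3
yellow scn plinth 958 [624.2 260.4] [153.6  62.2] 11.3
yellow scn seat 865 [603.2 256.1] [50.1 45.9] 12.1
blue top plinth 462 [ 611.9 -252.9] [154.7  61.7] 54.2
blue top seat 373 [ 600.5 -269.7] [49.5 44.7] 54.6
blue scn plinth 790 [ 612.9 -250.8] [153.7  61.5] 54.3
blue scn seat 394 [ 598.1 -272.5] [45.3 45.8] 53.7
green top plinth 336 [629.5  75.3] [154.3  61.9] 29.6
green top seat 379 [614.   67.1] [49.7 45.9] 30.1
green scn plinth 904 [654.9  90.7] [97.1 61.6] 29.9
green scn seat 657 [611.8  65.5] [48.9 45.4] 29.9
```

Request:
carry_out(
  deltas=[
    [0.1, 0.31, 0.0, 0, 0, 0, 1],
    [0.1, 0.31, 0.0, 0, 0, 0, 1],
    [0.1, 0.31, 0.0, 0, 0, 0, 1],
    [0.1, 0.31, 0.0, 0, 0, 0, 1],
    [0.1, 0.31, 0.0, 0, 0, 0, 1],
    [0.1, 0.31, 0.0, 0, 0, 0, 1],
    [0.1, 0.31, 0.0, 0, 0, 0, 1],
    [0.1, 0.31, 0.0, 0, 0, 0, 1],
    [0.1, 0.31, 0.0, 0, 0, 0, 1],
    [0.1, 0.31, 0.0, 0, 0, 0, 1],
  ],
  grip_force=30,
)

```text
clock: 1.1
eef_pos: [0.2974, -0.2837, 0.2482]
eef_rot: [-3.101, -0.502, 0.0]
contact_force: [-0.1, -0.2, -0.9]
finger_gap: 0.0857
grasp_force: 0.0
```

Run:
```python
from h import *
s=get_state(); print(s["clock"],s["eef_pos"],s["eef_rot"],s["finger_gap"])
c=camera("wrist"); np.save("w1.npy",c,allow_pickle=True); save(c,"w1.png"); P=cloud(c)
print(c["origin"],rot(c["orientation"])[:,2],c["fovy"],np.nanmin(P.reshape(-1,3),0),np.nanmax(P.reshape(-1,3),0))
```

```text
1.1 [ 0.29735044 -0.28365343  0.24819969] [-3.10119343e+00 -5.01554723e-01  2.05158295e-04] 0.08569459288164173
[ 0.3702228  -0.25865847  0.3738529 ] [-0.2807044  -0.09388898 -0.95519103] 68.12624903293916 [-0.19173765 -1.67533133 -0.5921607 ] [0.58606246 0.10882228 0.3303592 ]
```

View pics/w1.png

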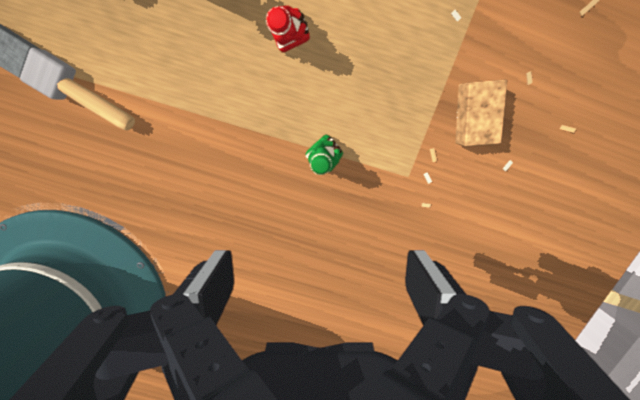

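```bash
cat > m3.py <<'E'
from h import *
import sys
def meas(c,cands):
    P=cloud(c)*1000; hsv=cv2.cvtColor(c["color"],cv2.COLOR_RGB2HSV)
    for k,ce in cands.items():
        m=(np.hypot(P[...,0]-ce[0],P[...,1]-ce[1])<36)&(P[...,2]>5)&(P[...,2]<75)
        f=fit(P[m],RB,ce,np.radians(np.arange(0,360,30)),cen=-21)
        seen=[]
        for x in f:
            if all(abs((x[3]-y[3]+180)%360-180)>20 for y in seen): seen.append(x)
        print(k,m.sum(),[list(map(float,np.round(x,2))) for x in seen[:4]])
        w=m&(P[...,2]<28)&(hsv[...,1]<100)&(hsv[...,2]>110)
        q=P[w]-[f[0][1],f[0][2],0]
        if len(q): q=np.median(q,0); print("  cloth",w.sum(),q.round(1),np.degrees(np.arctan2(q[1],q[0])).round())
E
python3 - <<'E'
from m3 import *
c=np.load("w1.npy",allow_pickle=True).item()
meas(c,{"green":(315.5,-281.5),"red":(433,-201.5)})
a=[cv2.resize(c["color"][y-40:y+40,x-40:x+40,::-1],(400,400),interpolation=cv2.INTER_CUBIC) for x,y in((323,155),(287,40))]
cv2.imwrite("pics/w1c.png",np.hstack(a)); print(-rot(c["orientation"])[:,1])
E
```

```text
green 997 [[2.8, 315.81, -280.31, 331.21], [3.22, 317.21, -279.96, 239.39], [3.27, 317.13, -280.36, 54.97], [3.5, 317.08, -281.04, 150.85]]
  cloth 82 [11.3 -5.4 18.6] -25.0
red 1466 [[2.69, 432.6, -200.19, 308.04], [2.77, 431.94, -201.86, 41.12], [2.96, 432.36, -201.38, 228.89], [3.22, 433.26, -200.99, 130.46]]
  cloth 95 [ 8.4 -8.2 19.4] -44.0
[ 0.90643858  0.30126282 -0.29598955]
```

View pics/w1c.png

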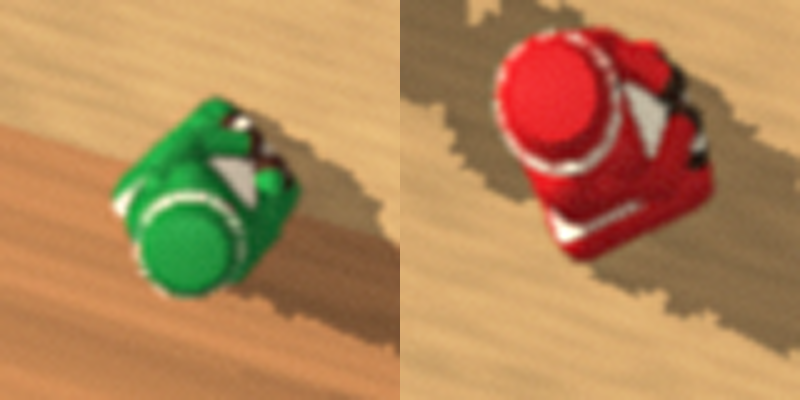

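The crops show green facing up-right in the image (yaw ≈ -29°, cloth at (235,175)) and red facing right (yaw ≈ -51°, cloth at (650,110)), both matching the fits. Green first.

Request:
carry_out(
  deltas=[
    [0.018, 0.002, -0.05, 0, 0, -1.6, 1],
    [0.018, 0.002, -0.1, 0, 0, -3.2, 1],
    [0.018, 0.002, -0.1, 0, 0, -4.8, 1],
    [0.018, 0.002, -0.1, 0, 0, -6.4, 1],
    [0.018, 0.002, -0.1, 0, 0, -8, 1],
    [0.018, 0.002, -0.1, 0, 0, -9.6, 1],
    [0.018, 0.002, -0.1, 0, 0, -9.6, 1],
    [0.018, 0.002, -0.14, 0, 0, -9.6, 1],
    [0.018, 0.002, -0.18, 0, 0, -9.6, 1],
    [0.018, 0.002, -0.208, 0, 0, -9.6, 1],
    [0.018, 0.002, -0.208, 0, 0, -9.6, 1],
    [0.018, 0.002, -0.208, 0, 0, -9.6, 1],
  ],
)

```text
clock: 2.35
eef_pos: [0.3156, -0.2811, 0.0406]
eef_rot: [-3.038, 0.798, 0.001]
contact_force: [0.4, 0.1, 0.4]
finger_gap: 0.0857
grasp_force: 0.0
```

Request:
carry_out(
  deltas=[
    [0, 0, 0, 0, 0, 0, 0.6],
    [0, 0, 0, 0, 0, 0, 0.3],
    [0, 0, 0, 0, 0, 0, 0.2],
    [0, 0, 0, 0, 0, 0, 0.1],
    [0, 0, 0, 0, 0, 0, 0.1],
    [0, 0, 0, 0, 0, 0, 0.1],
  ],
)

```text
clock: 2.95
eef_pos: [0.3159, -0.2811, 0.0409]
eef_rot: [3.037, -0.801, 0.001]
contact_force: [-2.6, 1.3, 14.6]
finger_gap: 0.0278
grasp_force: 30.1
```

Request:
carry_out(
  deltas=[
    [0, 0, 0.03, 0, 0, 0, 0.1],
    [0, 0, 0.08, 0, 0, 0, 0.1],
    [0.02, 0.02, 0.13, 0, 0, 0, 0.1],
    [0.04, 0.05, 0.17, 0, 0, 1, 0.1],
    [0.06, 0.08, 0.2, 0, 0, 2, 0.1],
    [0.09, 0.11, 0.2, 0, 0, 3.2, 0.1],
    [0.12, 0.14, 0.2, 0, 0, 4.5, 0.1],
    [0.15, 0.18, 0.2, 0, 0, 6, 0.1],
    [0.18, 0.215, 0.2, 0, 0, 7.5, 0.1],
    [0.21, 0.25, 0.2, 0, 0, 9, 0.1],
    [0.24, 0.28, 0.2, 0, 0, 10.5, 0.1],
    [0.265, 0.31, 0.2, 0, 0, 11.9, 0.1],
  ],
)

```text
clock: 4.15
eef_pos: [0.5818, 0.0306, 0.2403]
eef_rot: [-3.033, -0.82, -0.0]
contact_force: [0.2, -1.8, -1.2]
finger_gap: 0.0278
grasp_force: 30.6
```

Request:
carry_out(
  deltas=[
    [0.015, 0.018, 0, 0, 0, 0, 0.1],
    [0.028, 0.035, 0, 0, 0, 0, 0.1],
    [0.028, 0.035, 0, 0, 0, 0, 0.1],
    [0.028, 0.035, 0, 0, 0, 0, 0.1],
    [0.028, 0.035, 0, 0, 0, 0, 0.1],
  ],
)

```text
clock: 4.65
eef_pos: [0.6083, 0.0632, 0.2403]
eef_rot: [3.035, 0.81, -0.001]
contact_force: [-0.3, 0.7, -0.5]
finger_gap: 0.0273
grasp_force: 30.6
```

```bash
cat > v.py <<'E'
from h import *
import sys
n=sys.argv[1]; s=get_state(); print(s["clock"],s["eef_pos"].round(4) if hasattr(s["eef_pos"],"round") else s["eef_pos"],s["eef_rot"],s["finger_gap"])
x,y,z=map(float,s["eef_pos"])
def proj(c,p):
    q=rot(c["orientation"]).T@(np.array(p)-c["origin"]); f=200/np.tan(np.radians(c["fovy"])/2); return int(q[0]/q[2]*f+c["cx"]),int(q[1]/q[2]*f+c["cy"])
o=[]
for k in("wrist","scene"):
    c=camera(k); np.save(n+k+".npy",c,allow_pickle=True)
    u,v=proj(c,(x,y,z-.03)); r=100 if k=="wrist" else 50
    u=min(max(u,r),640-r);v=min(max(v,r),400-r)
    o.append(cv2.resize(c["color"][v-r:v+r,u-r:u+r,::-1],(400,400),interpolation=cv2.INTER_CUBIC))
cv2.imwrite(f"pics/{n}.png",np.hstack(o))
E
python3 v.py g1
```

```text
4.65 [0.6083 0.0632 0.2403] [ 3.03486227e+00  8.10194948e-01 -7.04593256e-04] 0.02725448380313642
```

View pics/g1.png

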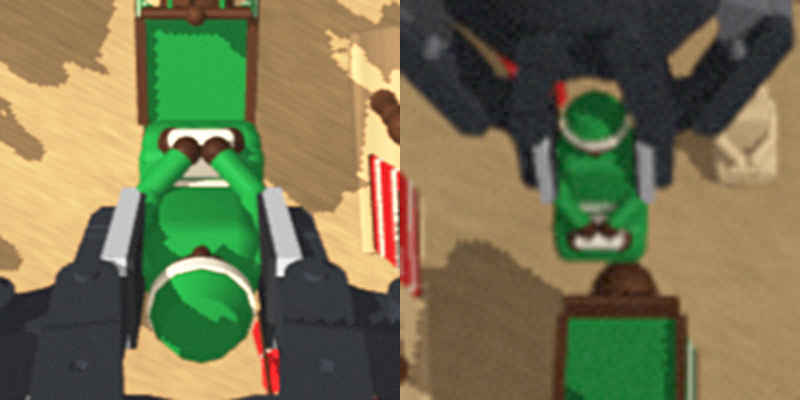

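The wrist view shows green held square and aligned with the saddle (145–255, 20–120), facing the head. Lowering him.

Request:
carry_out(
  deltas=[
    [0.0005, 0.0005, -0.035, 0, 0, 0, 0.1],
    [0.0005, 0.0005, -0.06, 0, 0, 0, 0.1],
    [0.0005, 0.0005, -0.08, 0, 0, 0, 0.1],
    [0.0005, 0.0005, -0.095, 0, 0, 0, 0.1],
    [0.0005, 0.0005, -0.103, 0, 0, 0, 0.1],
    [0.0005, 0.0005, -0.108, 0, 0, 0, 0.1],
    [0.0005, 0.0005, -0.111, 0, 0, 0, 0.1],
    [0.0005, 0.0005, -0.113, 0, 0, 0, 0.1],
    [0.0005, 0.0005, -0.113, 0, 0, 0, 0.1],
    [0.0005, 0.0005, -0.113, 0, 0, 0, 0.1],
  ],
)

```text
clock: 5.75
eef_pos: [0.6094, 0.0646, 0.1277]
eef_rot: [3.035, 0.811, 0.001]
contact_force: [-0.6, 0.4, 0.1]
finger_gap: 0.0272
grasp_force: 30.6
```

Request:
carry_out(
  deltas=[
    [0, 0, -0.001, 0, 0, 0, 0.1],
    [0, 0, -0.0015, 0, 0, 0, 0.1],
    [0, 0, -0.002, 0, 0, 0, 0.1],
  ],
)

```text
clock: 6.05
eef_pos: [0.6095, 0.0646, 0.1269]
eef_rot: [3.034, 0.811, 0.001]
contact_force: [-13.0, -3.6, 31.1]
finger_gap: 0.0277
grasp_force: 34.6
```

```bash
python3 v.py g2
```

```text
6.05 [0.6095 0.0646 0.1269] [3.03438683e+00 8.11071225e-01 1.31357438e-03] 0.027653095171755807
```

View pics/g2.png

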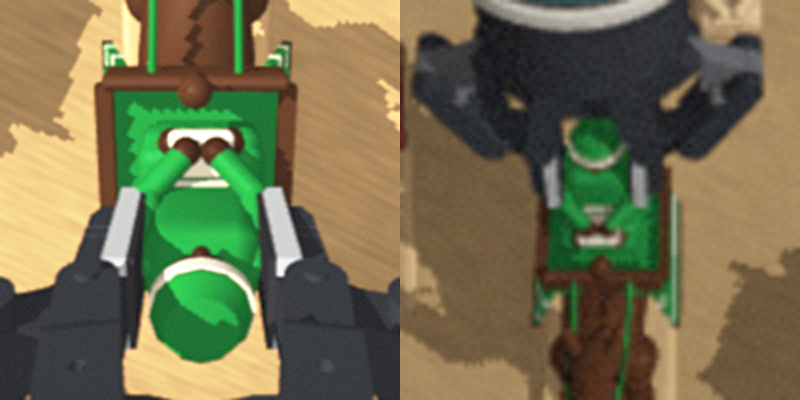

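```bash
cat > m4.py <<'E'
from h import *
def seatcheck(n,sx,sy,yaw,cams=("wrist",)):
  for k in cams:
    c=np.load(n+k+".npy",allow_pickle=True).item(); P=cloud(c)*1000; t=np.radians(yaw)
    d=P[...,:2]-[sx,sy]; L=np.stack([d[...,0]*np.cos(t)+d[...,1]*np.sin(t),-d[...,0]*np.sin(t)+d[...,1]*np.cos(t),P[...,2]],-1)
    m=lambda a,b,e:(a[0]<L[...,0])&(L[...,0]<a[1])&(b[0]<L[...,1])&(L[...,1]<b[1])&(e[0]<L[...,2])&(L[...,2]<e[1])
    pc=lambda q,p:np.percentile(q,p).round(1) if len(q)>5 else None
    base=L[m((-5,30),(-22,22),(95,104))]; print(k,"base x max",pc(base[:,0],97),"y",pc(base[:,1],3),pc(base[:,1],97),len(base))
    side=L[m((8,22),(-35,35),(89,97))]; print(" rails y",pc(side[:,1],5),pc(side[:,1],95))
    s=L[m((8,35),(-20,20),(82,88.5))]; print(" seat x max",pc(s[:,0],98),"y",pc(s[:,1],2),pc(s[:,1],98),"z",pc(s[:,2],50))
    h=L[m((-40,10),(-20,20),(146,160))]; print(" head xy",h.mean(0).round(1) if len(h) else None)
E
python3 -c "
from m4 import *
seatcheck('g2',613,66.3,29.8,('wrist','scene'))"
```

```text
wrist base x max 29.7 y -16.3 17.5 839
 rails y -26.1 30.4
 seat x max 34.4 y -19.6 19.5 z 86.0
 head xy [ -1.1   0.5 150.6]
scene base x max 29.8 y -18.3 15.9 122
 rails y -27.0 29.5
 seat x max 33.9 y -19.1 19.2 z 85.8
 head xy [ -2.2  -1.1 150.6]
```

Request:
carry_out(
  deltas=[
    [0, 0, 0.001, 0, 0, 0, 0.1],
    [0, 0, 0.001, 0, 0, 0, 0.1],
    [0, 0, 0.001, 0, 0, 0, 0.5],
    [0, 0, 0.001, 0, 0, 0, 0.7],
    [0, 0, 0.001, 0, 0, 0, 0.7],
    [0, 0, 0.03, 0, 0, 0, 0.7],
    [0, 0, 0.07, 0, 0, 0, 0.7],
    [0, 0, 0.12, 0, 0, 0, 0.7],
    [0, 0, 0.12, 0, 0, 0, 0.8],
  ],
)

```text
clock: 7.05
eef_pos: [0.6115, 0.0654, 0.2517]
eef_rot: [3.034, 0.811, 0.013]
contact_force: [0.5, 0.3, 0.3]
finger_gap: 0.0683
grasp_force: 0.0
```

```bash
python3 v.py g3
python3 - <<'E'
from h import *
CR=[((-16+16,0,8),(19,17,8)),((-5,0,32),(12,14,16)),((-5,0,57.5),(8.5,8.5,9.5))]
for k in("wrist","scene"):
    P=cloud(np.load("g3"+k+".npy",allow_pickle=True).item())*1000
    m=(np.hypot(P[...,0]-609,P[...,1]-64)<17)&(P[...,2]>104)&(P[...,2]<158)
    q=P[m]-[0,0,86]; print(k,[tuple(np.round(x,1)) for x in fit(q,CR,(613,66.3),[np.radians(29.8)])])
E
```

```text
7.05 [0.6115 0.0654 0.2517] [3.03354604 0.8112743  0.01341268] 0.06827158984844293
wrist [(np.float64(1.2), np.float64(612.7), np.float64(66.5), np.float64(29.7))]
scene [(np.float64(1.6), np.float64(612.0), np.float64(64.6), np.float64(27.9))]
```

View pics/g3.png

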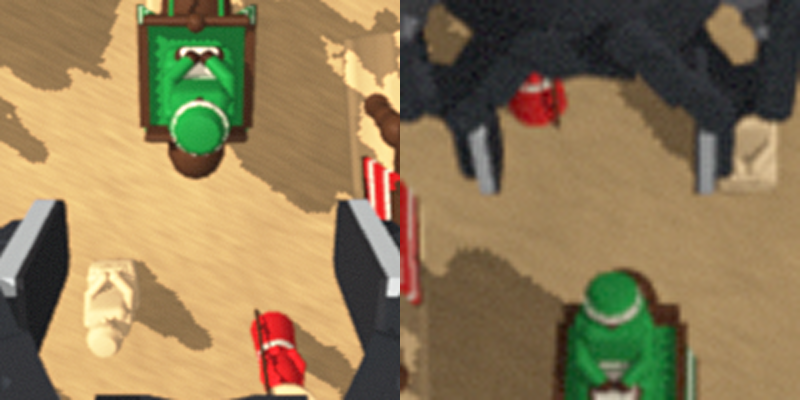

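Green is seated squarely, within 2 mm and 2° of the seat; picture 8 shows him upright at (198,90), facing the head. Red next.

Request:
carry_out(
  deltas=[
    [-0.015, -0.022, 0, 0, 0, -1.2, 0.9],
    [-0.03, -0.044, 0, 0, 0, -2.6, 1],
    [-0.045, -0.066, 0, 0, 0, -4, 1],
    [-0.06, -0.09, 0, 0, 0, -5.4, 1],
    [-0.075, -0.115, 0, 0, 0, -6.8, 1],
    [-0.09, -0.14, 0, 0, 0, -8.2, 1],
    [-0.105, -0.16, 0, 0, 0, -9.6, 1],
    [-0.12, -0.18, 0, 0, 0, -11, 1],
    [-0.135, -0.2, 0, 0, 0, -12.4, 1],
    [-0.15, -0.225, 0, 0, 0, -13.8, 1],
    [-0.165, -0.25, 0, 0, 0, -15.2, 1],
    [-0.178, -0.266, 0, 0, 0, -16, 1],
  ],
)

```text
clock: 8.35
eef_pos: [0.4297, -0.2028, 0.2442]
eef_rot: [2.842, -1.337, -0.003]
contact_force: [1.0, 0.1, -0.4]
finger_gap: 0.0855
grasp_force: 0.0
```

Request:
carry_out(
  deltas=[
    [0, 0, 0, 0, 0, 0, 1],
    [0, 0, 0, 0, 0, 0, 1],
  ],
)

```text
clock: 8.55
eef_pos: [0.431, -0.2011, 0.2448]
eef_rot: [-2.847, 1.328, 0.001]
contact_force: [0.3, 0.7, 0.3]
finger_gap: 0.0854
grasp_force: 0.0
```

Run:
```python
from m3 import *
c=camera("wrist"); s=get_state(); print(s["eef_pos"],s["eef_rot"])
meas(c,{"red":(433,-201.5)})
```

```text
[ 0.43133661 -0.20074049  0.24488675] [-2.84768114e+00  1.32607516e+00  9.73795843e-04]
red 1034 [[2.96, 431.69, -199.11, 310.62], [3.72, 433.13, -201.0, 34.95], [3.76, 433.25, -200.76, 223.22], [4.07, 432.84, -200.39, 127.39]]
  cloth 71 [ 10.8 -11.3  19. ] -46.0
```

Request:
carry_out(
  deltas=[
    [0.001, 0.0005, -0.05, 0, 0, 0, 1],
    [0.001, 0.0005, -0.1, 0, 0, 0, 1],
    [0.001, 0.0005, -0.14, 0, 0, 0, 1],
    [0.001, 0.0005, -0.18, 0, 0, 0, 1],
    [0.001, 0.0005, -0.203, 0, 0, 0, 1],
    [0.001, 0.0005, -0.203, 0, 0, 0, 1],
    [0.001, 0.0005, -0.203, 0, 0, 0, 1],
  ],
)

```text
clock: 9.3
eef_pos: [0.4326, -0.2003, 0.0426]
eef_rot: [-2.847, 1.327, 0.001]
contact_force: [0.5, 0.2, 0.2]
finger_gap: 0.086
grasp_force: 0.0
```

Request:
carry_out(
  deltas=[
    [0, 0, 0, 0, 0, 0, 0.6],
    [0, 0, 0, 0, 0, 0, 0.3],
    [0, 0, 0, 0, 0, 0, 0.2],
    [0, 0, 0, 0, 0, 0, 0.1],
    [0, 0, 0, 0, 0, 0, 0.1],
    [0, 0, 0, 0, 0, 0, 0.1],
  ],
)

```text
clock: 9.9
eef_pos: [0.4325, -0.2011, 0.0429]
eef_rot: [2.847, -1.329, 0.001]
contact_force: [-2.9, 1.0, 11.7]
finger_gap: 0.0276
grasp_force: 29.2
```

Request:
carry_out(
  deltas=[
    [0, 0, 0.03, 0, 0, 0, 0.1],
    [0, 0, 0.08, 0, 0, 0.5, 0.1],
    [0, 0, 0.13, 0, 0, 2, 0.1],
    [0.015, 0.01, 0.17, 0, 0, 3.6, 0.1],
    [0.03, 0.02, 0.2, 0, 0, 5.2, 0.1],
    [0.05, 0.03, 0.2, 0, 0, 6.8, 0.1],
    [0.07, 0.045, 0.2, 0, 0, 8.4, 0.1],
    [0.09, 0.06, 0.2, 0, 0, 10, 0.1],
    [0.11, 0.07, 0.2, 0, 0, 11.6, 0.1],
    [0.13, 0.08, 0.2, 0, 0, 13.2, 0.1],
    [0.15, 0.092, 0.2, 0, 0, 14.8, 0.1],
    [0.1685, 0.104, 0.2, 0, 0, 16.2, 0.1],
  ],
)

```text
clock: 11.1
eef_pos: [0.6013, -0.0965, 0.2423]
eef_rot: [-3.025, -0.846, 0.0]
contact_force: [0.1, -0.3, -0.7]
finger_gap: 0.0277
grasp_force: 30.7
```

Request:
carry_out(
  deltas=[
    [0, 0, 0, 0, 0, 1.4, 0.1],
    [0, 0, 0, 0, 0, 1.4, 0.1],
    [0, 0, 0, 0, 0, 1.4, 0.1],
    [0, 0, 0, 0, 0, 1.4, 0.1],
  ],
)

```text
clock: 11.5
eef_pos: [0.6004, -0.0974, 0.2424]
eef_rot: [2.973, 1.016, -0.0]
contact_force: [-0.1, 1.0, -0.3]
finger_gap: 0.0274
grasp_force: 30.7
```

```bash
cat > air.py <<'E'
from h import *
CR=[((0,0,8),(19,17,8)),((-5,0,32),(12,14,16)),((-5,0,57.5),(8.5,8.5,9.5))]
def airfit(hold,yaw):
    s=get_state(); p=np.array(s["eef_pos"])*1000; r=s["eef_rot"]; a=2*np.degrees(np.arctan2(r[1],r[0]))-90
    zu=p[2]-hold; print("tcp",p.round(1),"tool y",round((a-90)%180,1),"-> rider yaw mod180; underside",zu.round(1))
    for k in("wrist","scene"):
        P=cloud(camera(k))*1000
        t=np.radians(yaw); d=P[...,:2]-p[:2]; lx=d[...,0]*np.cos(t)+d[...,1]*np.sin(t); ly=-d[...,0]*np.sin(t)+d[...,1]*np.cos(t)
        m=(abs(ly)<24)&(lx>8)&(lx<32)&(P[...,2]>zu+2)&(P[...,2]<zu+24)
        b=P[m]-p; l=np.c_[lx[m],ly[m],P[...,2][m]-zu]; f=l[l[:,2]<17]
        if len(f)>20: print(k,len(f),"base front x",np.percentile(f[:,0],95).round(1),"(exp 24) y",np.percentile(f[:,1],[4,96]).round(1),"z top",np.percentile(l[:,2],90).round(1))
E
python3 -c "
from air import *
airfit(42.8,37.8)"
```

```text
tcp [600.4 -97.4 242.4] tool y 37.7 -> rider yaw mod180; underside 199.6
wrist 731 base front x 23.4 (exp 24) y [-16.4  16.5] z top 22.5
scene 165 base front x 22.1 (exp 24) y [-16.3  15.4] z top 22.0
```

Request:
carry_out(
  deltas=[
    [0.0008, 0.0006, -0.035, 0, 0, 0, 0.1],
    [0.0008, 0.0006, -0.06, 0, 0, 0, 0.1],
    [0.0008, 0.0006, -0.08, 0, 0, 0, 0.1],
    [0.0008, 0.0006, -0.095, 0, 0, 0, 0.1],
    [0.0008, 0.0006, -0.103, 0, 0, 0, 0.1],
    [0.0008, 0.0006, -0.108, 0, 0, 0, 0.1],
    [0.0008, 0.0006, -0.111, 0, 0, 0, 0.1],
    [0.0008, 0.0006, -0.1125, 0, 0, 0, 0.1],
    [0.0008, 0.0006, -0.113, 0, 0, 0, 0.1],
    [0.0008, 0.0006, -0.113, 0, 0, 0, 0.1],
  ],
)

```text
clock: 12.6
eef_pos: [0.6016, -0.0963, 0.1296]
eef_rot: [2.971, 1.021, 0.001]
contact_force: [0.3, -0.9, -0.6]
finger_gap: 0.0272
grasp_force: 30.8
```

Request:
carry_out(
  deltas=[
    [0, 0, -0.0006, 0, 0, 0, 0.1],
    [0, 0, -0.0008, 0, 0, 0, 0.1],
  ],
)

```text
clock: 12.8
eef_pos: [0.6017, -0.0963, 0.129]
eef_rot: [2.971, 1.021, 0.001]
contact_force: [-3.5, -0.3, 8.0]
finger_gap: 0.0273
grasp_force: 31.7
```

Request:
carry_out(
  deltas=[
    [0, 0, 0, 0, 0, 0, 0.5],
    [0, 0, 0, 0, 0, 0, 0.7],
    [0, 0, 0, 0, 0, 0, 0.7],
    [0, 0, 0.03, 0, 0, 0, 0.7],
    [0, 0, 0.07, 0, 0, 0, 0.7],
    [0, 0, 0.12, 0, 0, 0, 0.7],
    [0, 0, 0.12, 0, 0, 0, 0.8],
    [0, 0, 0.12, 0, 0, 0, 0.8],
  ],
)

```text
clock: 13.6
eef_pos: [0.6018, -0.0964, 0.2495]
eef_rot: [2.97, 1.021, 0.002]
contact_force: [-0.0, 0.3, -0.9]
finger_gap: 0.0682
grasp_force: 0.0
```

```bash
cat > chk.py <<'E'
from h import *
import sys
CR=[((0,0,8),(19,17,8)),((-5,0,32),(12,14,16)),((-5,0,57.5),(8.5,8.5,9.5))]
def chk(sx,sy,yaw):
  t=np.radians(yaw);cx,cy=sx-5*np.cos(t),sy-5*np.sin(t)
  for k in("wrist","scene"):
    P=cloud(camera(k))*1000
    m=(np.hypot(P[...,0]-cx,P[...,1]-cy)<17)&(P[...,2]>104)&(P[...,2]<158)
    q=P[m]-[0,0,86]
    if len(q)>40: print(k,len(q),[tuple(map(float,np.round(x,1))) for x in fit(q,CR,(sx,sy),[t])],"top",q[:,2].max().round(1))
E
python3 -c "
from chk import *
chk(605,-93.7,37.8)
s=get_state();print(s['eef_pos'],s['eef_rot'])"
```

```text
wrist 1232 [(1.2, 604.8, -94.1, 39.0)] top 68.1
scene 359 [(1.5, 603.6, -95.7, 41.0)] top 68.1
[ 0.60099264 -0.09637378  0.24751342] [-2.97042290e+00 -1.02086342e+00  2.07741159e-03]
```

Request:
carry_out(
  deltas=[
    [-0.02, 0.03, 0, 0, 0, 0, 0.9],
    [-0.045, 0.07, 0, 0, 0, 0.4, 1],
    [-0.07, 0.11, 0, 0, 0, 0.4, 1],
    [-0.095, 0.15, 0, 0, 0, 0.4, 1],
    [-0.12, 0.19, 0, 0, 0, 0.4, 1],
    [-0.145, 0.23, 0, 0, 0, 0.4, 1],
    [-0.17, 0.265, 0, 0, 0, 0.4, 1],
    [-0.178, 0.277, 0, 0, 0, 0.4, 1],
    [-0.178, 0.277, 0, 0, 0, 0.4, 1],
    [-0.178, 0.277, 0, 0, 0, 0.4, 1],
    [-0.178, 0.277, 0, 0, 0, 0.4, 1],
  ],
)

```text
clock: 14.8
eef_pos: [0.424, 0.1795, 0.248]
eef_rot: [-2.953, -1.07, 0.002]
contact_force: [-0.6, -0.0, -0.1]
finger_gap: 0.0854
grasp_force: 0.0
```

Run:
```python
from m3 import *
c=camera("wrist"); s=get_state(); print(s["eef_pos"],s["eef_rot"])
np.save("b1wrist.npy",c,allow_pickle=True); save(c,"b1.png")
meas(c,{"blue":(424,180.6)})
```

```text
[0.424057   0.17960771 0.24810112] [-2.95352326e+00 -1.06991199e+00  1.17696836e-03]
blue 1011 [[2.94, 423.13, 182.6, 37.34], [3.77, 424.87, 184.03, 316.37], [3.78, 424.93, 183.71, 127.27], [4.11, 424.38, 183.52, 219.07]]
  cloth 109 [12.8 11.  18.2] 41.0
```

View pics/b1.png

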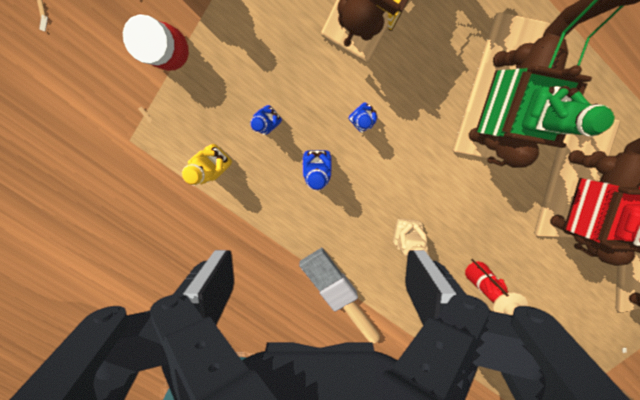

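The big blue is at (317,168), facing up-image and square to the jaws; the two small blues at (265,120) and (363,118) are clear of the fingers.

Request:
carry_out(
  deltas=[
    [-0.001, 0.002, -0.05, 0, 0, -0.2, 1],
    [-0.001, 0.002, -0.1, 0, 0, -0.2, 1],
    [-0.001, 0.002, -0.14, 0, 0, -0.2, 1],
    [-0.001, 0.002, -0.18, 0, 0, -0.2, 1],
    [-0.001, 0.002, -0.205, 0, 0, -0.2, 1],
    [-0.001, 0.002, -0.205, 0, 0, -0.2, 1],
    [-0.001, 0.002, -0.205, 0, 0, -0.2, 1],
  ],
)

```text
clock: 15.55
eef_pos: [0.4227, 0.1825, 0.0438]
eef_rot: [-2.962, -1.046, 0.001]
contact_force: [0.3, -0.7, 0.2]
finger_gap: 0.0853
grasp_force: 0.0
```

Request:
carry_out(
  deltas=[
    [0, 0, 0, 0, 0, 0, 0.6],
    [0, 0, 0, 0, 0, 0, 0.3],
    [0, 0, 0, 0, 0, 0, 0.2],
    [0, 0, 0, 0, 0, 0, 0.1],
    [0, 0, 0, 0, 0, 0, 0.1],
    [0, 0, 0, 0, 0, 0, 0.1],
  ],
)

```text
clock: 16.15
eef_pos: [0.4229, 0.1827, 0.0441]
eef_rot: [2.962, 1.047, 0.001]
contact_force: [-3.2, -2.8, 13.9]
finger_gap: 0.0273
grasp_force: 28.7
```

Request:
carry_out(
  deltas=[
    [0, 0, 0.03, 0, 0, 0, 0.1],
    [0, 0, 0.08, 0, 0, 0, 0.1],
    [0, 0, 0.13, 0, 0, 0, 0.1],
    [0, -0.02, 0.17, 0, 0, 0, 0.1],
    [0.01, -0.05, 0.2, 0, 0, 0.5, 0.1],
    [0.02, -0.09, 0.2, 0, 0, 1, 0.1],
    [0.03, -0.13, 0.2, 0, 0, 1.5, 0.1],
    [0.045, -0.17, 0.2, 0, 0, 2, 0.1],
    [0.06, -0.21, 0.2, 0, 0, 2.5, 0.1],
    [0.08, -0.25, 0.2, 0, 0, 3.1, 0.1],
    [0.1, -0.29, 0.2, 0, 0, 3.1, 0.1],
    [0.12, -0.33, 0.2, 0, 0, 3.1, 0.1],
  ],
)

```text
clock: 17.35
eef_pos: [0.5429, -0.1492, 0.2437]
eef_rot: [2.793, 1.437, -0.0]
contact_force: [0.9, 1.0, -0.0]
finger_gap: 0.0273
grasp_force: 31.0
```

Request:
carry_out(
  deltas=[
    [0.018, -0.04, 0, 0, 0, 0, 0.1],
    [0.036, -0.08, 0, 0, 0, 0, 0.1],
    [0.05, -0.115, 0, 0, 0, 0, 0.1],
    [0.054, -0.127, 0, 0, 0, 0, 0.1],
    [0.054, -0.127, 0, 0, 0, 0, 0.1],
    [0.054, -0.127, 0, 0, 0, 0, 0.1],
  ],
)

```text
clock: 17.95
eef_pos: [0.5963, -0.2732, 0.2434]
eef_rot: [-2.792, -1.438, -0.0]
contact_force: [-0.7, 0.3, -0.8]
finger_gap: 0.0275
grasp_force: 31.0
```

```bash
python3 -c "
from air import *
airfit(44,54.2)"
```

```text
tcp [ 596.3 -273.2  243.4] tool y 54.5 -> rider yaw mod180; underside 199.4
wrist 718 base front x 24.0 (exp 24) y [-16.3  16.3] z top 22.6
scene 166 base front x 22.6 (exp 24) y [-15.5  15.8] z top 21.6
```

Request:
carry_out(
  deltas=[
    [0.0006, -0.0006, -0.035, 0, 0, 0, 0.1],
    [0.0006, -0.0006, -0.06, 0, 0, 0, 0.1],
    [0.0006, -0.0006, -0.08, 0, 0, 0, 0.1],
    [0.0006, -0.0006, -0.095, 0, 0, 0, 0.1],
    [0.0006, -0.0006, -0.103, 0, 0, 0, 0.1],
    [0.0006, -0.0006, -0.108, 0, 0, 0, 0.1],
    [0.0006, -0.0006, -0.111, 0, 0, 0, 0.1],
    [0.0006, -0.0006, -0.1125, 0, 0, 0, 0.1],
    [0.0006, -0.0006, -0.113, 0, 0, 0, 0.1],
    [0.0006, -0.0006, -0.1134, 0, 0, 0, 0.1],
  ],
)

```text
clock: 19.05
eef_pos: [0.5973, -0.275, 0.1305]
eef_rot: [2.793, 1.437, 0.0]
contact_force: [0.2, -0.2, -0.1]
finger_gap: 0.0274
grasp_force: 31.0
```

Request:
carry_out(
  deltas=[
    [0, 0.0006, -0.0003, 0, 0, 0, 0.1],
    [0, 0.0006, -0.0006, 0, 0, 0, 0.1],
  ],
)

```text
clock: 19.25
eef_pos: [0.5972, -0.2749, 0.1302]
eef_rot: [2.793, 1.436, 0.0]
contact_force: [-3.5, -1.8, 11.6]
finger_gap: 0.0278
grasp_force: 32.4
```

Request:
carry_out(
  deltas=[
    [0, 0, 0, 0, 0, 0, 0.5],
    [0, 0, 0, 0, 0, 0, 0.7],
    [0, 0, 0, 0, 0, 0, 0.7],
    [0, 0, 0.03, 0, 0, 0, 0.7],
    [0, 0, 0.07, 0, 0, 0, 0.7],
    [0, 0, 0.12, 0, 0, 0, 0.7],
    [0, 0, 0.12, 0, 0, 0, 0.8],
    [0, 0, 0.12, 0, 0, 0, 0.8],
  ],
)

```text
clock: 20.05
eef_pos: [0.5974, -0.2744, 0.2504]
eef_rot: [2.792, 1.436, 0.002]
contact_force: [-0.6, -0.2, -0.7]
finger_gap: 0.0681
grasp_force: 0.0
```

```bash
python3 -c "
from chk import *
chk(599.8,-270.2,54.2)
s=get_state();print(s['eef_pos'],s['eef_rot'],s['q'])"
```

```text
wrist 1236 [(1.3, 600.2, -271.5, 55.1)] top 68.6
scene 352 [(1.8, 598.7, -273.3, 54.8)] top 69.0
[ 0.5966053  -0.27420294  0.24833711] [-2.79270634e+00 -1.43636757e+00  1.62569207e-03] [ 0.70924186  0.51461337 -0.46340062  1.51381199  0.24099319  1.17169615
 -0.4173164 ]
```

Request:
carry_out(
  deltas=[
    [-0.02, 0.03, 0, 0, 0, 1.6, 0.9],
    [-0.04, 0.07, 0, 0, 0, 3.2, 1],
    [-0.06, 0.11, 0, 0, 0, 4.8, 1],
    [-0.08, 0.15, 0, 0, 0, 6.4, 1],
    [-0.1, 0.19, 0, 0, 0, 8, 1],
    [-0.12, 0.23, 0, 0, 0, 9.6, 1],
    [-0.14, 0.27, 0, 0, 0, 11.2, 1],
    [-0.16, 0.31, 0, 0, 0, 12.8, 1],
    [-0.18, 0.35, 0, 0, 0, 14.4, 1],
    [-0.2, 0.39, 0, 0, 0, 16, 1],
    [-0.22, 0.43, 0, 0, 0, 17.6, 1],
    [-0.24, 0.47, 0, 0, 0, 19.2, 1],
  ],
)

```text
clock: 21.35
eef_pos: [0.3556, 0.1967, 0.2488]
eef_rot: [-0.793, -3.039, 0.001]
contact_force: [1.0, -0.1, 0.5]
finger_gap: 0.0854
grasp_force: 0.0
```

Request:
carry_out(
  deltas=[
    [-0.005, 0.03, 0, 0, 0, 1.5, 1],
    [-0.01, 0.06, 0, 0, 0, 3, 1],
    [-0.015, 0.091, 0, 0, 0, 3.9, 1],
    [-0.015, 0.091, 0, 0, 0, 3.9, 1],
    [-0.015, 0.091, 0, 0, 0, 3.9, 1],
    [-0.015, 0.091, 0, 0, 0, 3.9, 1],
  ],
)

```text
clock: 21.95
eef_pos: [0.3421, 0.2858, 0.2489]
eef_rot: [-0.278, -3.128, 0.001]
contact_force: [-0.1, 0.3, 0.5]
finger_gap: 0.0852
grasp_force: 0.0
```

Run:
```python
from m3 import *
c=camera("wrist"); s=get_state(); print(s["eef_pos"],s["eef_rot"],s["q"])
meas(c,{"yellow":(341.5,287)})
```

```text
[0.34226079 0.28572888 0.2490883 ] [-2.78493879e-01 -3.12885399e+00  1.19259779e-03] [ 0.27805322  0.23632047 -1.15932241  2.00891994  0.24995458  1.05121748
  0.39614257]
yellow 862 [[2.22, 341.55, 289.21, 352.11], [2.48, 343.33, 288.79, 81.89], [2.49, 343.41, 289.24, 262.07], [2.89, 341.49, 289.21, 171.76]]
  cloth 18 [-11.   10.9  24.4] 135.0
```

Request:
carry_out(
  deltas=[
    [-0.001, 0.0025, -0.05, 0, 0, 0.2, 1],
    [-0.001, 0.0025, -0.1, 0, 0, 0.2, 1],
    [-0.001, 0.0025, -0.14, 0, 0, 0.2, 1],
    [-0.001, 0.0025, -0.18, 0, 0, 0.2, 1],
    [-0.001, 0.0025, -0.206, 0, 0, 0.2, 1],
    [-0.001, 0.0025, -0.206, 0, 0, 0.2, 1],
    [-0.001, 0.0025, -0.206, 0, 0, 0.2, 1],
  ],
)

```text
clock: 22.7
eef_pos: [0.3413, 0.289, 0.0442]
eef_rot: [-0.249, -3.132, 0.0]
contact_force: [-0.4, 0.4, 0.2]
finger_gap: 0.0852
grasp_force: 0.0
```

Request:
carry_out(
  deltas=[
    [0, 0, 0, 0, 0, 0, 0.6],
    [0, 0, 0, 0, 0, 0, 0.3],
    [0, 0, 0, 0, 0, 0, 0.2],
    [0, 0, 0, 0, 0, 0, 0.1],
    [0, 0, 0, 0, 0, 0, 0.1],
    [0, 0, 0, 0, 0, 0, 0.1],
  ],
)

```text
clock: 23.3
eef_pos: [0.3415, 0.2892, 0.044]
eef_rot: [0.249, 3.131, -0.0]
contact_force: [-0.7, -3.8, 12.8]
finger_gap: 0.027
grasp_force: 30.0
```

Request:
carry_out(
  deltas=[
    [0, 0, 0.03, 0, 0, 0, 0.1],
    [0, 0, 0.08, 0, 0, 0, 0.1],
    [0, 0, 0.13, 0, 0, 0, 0.1],
    [0.02, 0, 0.17, 0, 0, 0.7, 0.1],
    [0.05, -0.005, 0.2, 0, 0, 1.4, 0.1],
    [0.09, -0.01, 0.2, 0, 0, 2.1, 0.1],
    [0.13, -0.015, 0.2, 0, 0, 2.8, 0.1],
    [0.17, -0.02, 0.2, 0, 0, 3.5, 0.1],
    [0.21, -0.028, 0.2, 0, 0, 4.2, 0.1],
    [0.24, -0.032, 0.2, 0, 0, 4.2, 0.1],
    [0.258, -0.034, 0.2, 0, 0, 4.2, 0.1],
    [0.258, -0.034, 0.2, 0, 0, 4.2, 0.1],
  ],
)

```text
clock: 24.5
eef_pos: [0.6009, 0.2542, 0.2427]
eef_rot: [0.323, -3.124, -0.001]
contact_force: [-0.1, -0.3, -0.2]
finger_gap: 0.0274
grasp_force: 30.8
```

Request:
carry_out(
  deltas=[
    [0, 0, 0, 0, 0, 0, 0.1],
    [0, 0, 0, 0, 0, 0, 0.1],
  ],
)

```text
clock: 24.7
eef_pos: [0.5982, 0.2556, 0.2436]
eef_rot: [0.328, -3.124, 0.0]
contact_force: [-0.3, 0.3, -0.3]
finger_gap: 0.0274
grasp_force: 30.8
```

```bash
python3 -c "
from air import *
airfit(44,11.8)
print(get_state()['q'])"
```

```text
tcp [598.2 255.6 243.6] tool y 12.0 -> rider yaw mod180; underside 199.6
scene 172 base front x 23.4 (exp 24) y [-18.4  14.6] z top 22.1
[ 0.21287935  0.6759399  -1.01723854  1.52471217  0.5907835   1.27385003
  0.89829794]
```

Request:
carry_out(
  deltas=[
    [0.001, -0.0006, -0.035, 0, 0, 0, 0.1],
    [0.001, -0.0006, -0.06, 0, 0, 0, 0.1],
    [0.001, -0.0006, -0.08, 0, 0, 0, 0.1],
    [0.001, -0.0006, -0.095, 0, 0, 0, 0.1],
    [0.001, -0.0006, -0.103, 0, 0, 0, 0.1],
    [0.001, -0.0006, -0.108, 0, 0, 0, 0.1],
    [0.001, -0.0006, -0.111, 0, 0, 0, 0.1],
    [0.001, -0.0006, -0.1125, 0, 0, 0, 0.1],
    [0.001, -0.0006, -0.113, 0, 0, 0, 0.1],
    [0.001, -0.0006, -0.1134, 0, 0, 0, 0.1],
  ],
)

```text
clock: 25.8
eef_pos: [0.6002, 0.2547, 0.1305]
eef_rot: [-0.327, 3.124, 0.0]
contact_force: [0.4, 0.1, -1.0]
finger_gap: 0.0276
grasp_force: 30.8
```

Request:
carry_out(
  deltas=[
    [-0.0006, 0, -0.0003, 0, 0, 0, 0.1],
    [-0.0006, 0, -0.0006, 0, 0, 0, 0.1],
  ],
)

```text
clock: 26.0
eef_pos: [0.5998, 0.2547, 0.1301]
eef_rot: [-0.326, 3.124, -0.0]
contact_force: [-1.2, -2.4, 10.0]
finger_gap: 0.0274
grasp_force: 32.0
```

Request:
carry_out(
  deltas=[
    [0, 0, 0, 0, 0, 0, 0.5],
    [0, 0, 0, 0, 0, 0, 0.7],
    [0, 0, 0, 0, 0, 0, 0.7],
    [0, 0, 0.03, 0, 0, 0, 0.7],
    [0, 0, 0.07, 0, 0, 0, 0.7],
    [0, 0, 0.12, 0, 0, 0, 0.7],
    [0, 0, 0.12, 0, 0, 0, 0.7],
  ],
)

```text
clock: 26.7
eef_pos: [0.6008, 0.2564, 0.2559]
eef_rot: [-0.326, 3.117, 0.004]
contact_force: [-0.2, -0.1, -0.7]
finger_gap: 0.0603
grasp_force: 0.0
```

Request:
carry_out(
  deltas=[
    [-0.05, 0, 0.05, 0, 0, 0, 0.7],
    [-0.1, 0, 0.1, 0, 0, 0, 0.7],
    [-0.15, 0, 0.1, 0, 0, 0, 0.7],
    [-0.2, 0, 0.1, 0, 0, 0, 0.7],
    [-0.2, 0, 0.1, 0, 0, 0, 0.7],
    [-0.2, 0, 0.1, 0, 0, 0, 0.7],
  ],
)

```text
clock: 27.3
eef_pos: [0.3961, 0.2555, 0.3504]
eef_rot: [-0.331, 3.121, -0.007]
contact_force: [0.2, 0.0, 0.7]
finger_gap: 0.0601
grasp_force: 0.0
```

Run:
```python
from chk import *
for a in((604.2,256,11.8),(613,66.3,29.8),(605,-93.7,37.8),(599.8,-270.2,54.2)): print(a); chk(*a)
c=camera("scene"); save(c,"end.png",None,1.25)
```

```text
(604.2, 256, 11.8)
wrist 616 [(1.1, 604.4, 256.8, 10.6)] top 68.3
scene 457 [(1.3, 603.8, 254.5, 10.2)] top 68.1
(613, 66.3, 29.8)
wrist 559 [(1.0, 613.0, 67.2, 29.7)] top 68.3
scene 394 [(1.5, 612.0, 64.8, 28.0)] top 67.5
(605, -93.7, 37.8)
wrist 889 [(1.2, 604.6, -92.9, 45.5)] top 69.0
scene 362 [(1.6, 603.8, -95.8, 38.3)] top 67.6
(599.8, -270.2, 54.2)
scene 352 [(2.0, 598.8, -273.4, 53.7)] top 68.5
```

View pics/end.png

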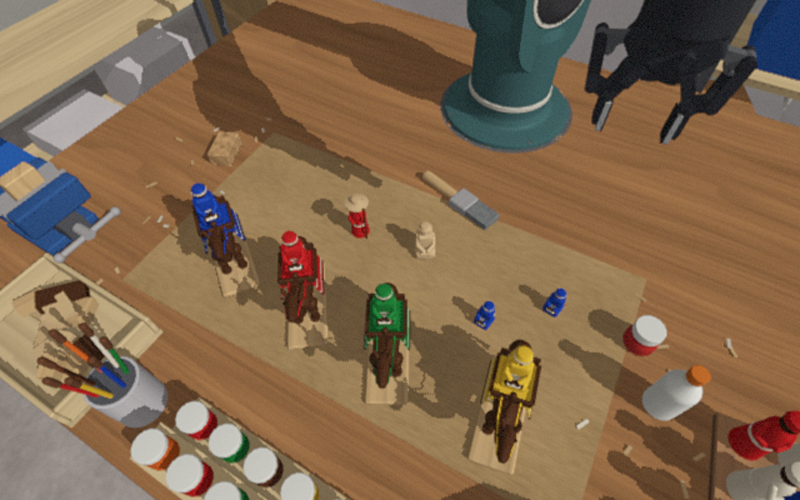

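The picture shows all four riders upright in their own colour's saddles, facing the heads: blue (208,205), red (295,258), green (385,305) and yellow (516,368). The herder (358,215), bare rider (425,240), both small blues and the camels haven't moved.

```bash
python3 -c "
from cell import *
print(job_done())"
```

```text
the job is handed in; nothing more can be done
None
```

All four painted riders are seated upright and squarely in their matching saddles, facing the camels' heads; nothing else was moved or knocked over, and the job was handed in at about 28 s on the robot's clock.

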